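# Box up the gouge and hook the lid

### The arm

A 6-joint arm with a two-finger parallel gripper is mounted at the origin on the work surface. World frame = base frame: x ahead of the robot, y to its left, z up, the work surface at z = 0. Lengths are in m, angles in rad, forces in N, time in s.
With the tool pointing down it reaches from about 0.35 to 0.775 m from the base axis. Payload 7.3 kg.
Tool frame: the origin (TCP) lies between the finger pads; the fingertips stand 14 mm ahead of it and the grasp point (between the pads) lies 5 mm behind it; z points along the fingers, y is the line along which they close (so a half turn about z gives the same grasp; the last joint's range is limited). The gripper opens to 92 mm and grips with 3 to 60 N. Pads are 19 mm wide; open, the fingers measure 130 mm over their backs; the gripper's body (75 mm by 190 mm) begins 47 mm behind the grasp point.
Start: joints at [1.034, 0.342, 1.524, -0, 1.275, -0.146], TCP at [0.2, 0.485, 0.241] pointing down, gripper open.
Joint ranges: [-2.53, 2.53], [-0.77, 2.02], [0.04, 2.7], [-1, 4.14], [0.28, 2.66], [-3.11, 3.11]. Speed limits (rad/s): [2.57, 2.57, 3.14, 3.14, 3.14, 3.14].

### API

Orientations are given as [roll, pitch, yaw] about the fixed x, y, z axes, in that order (R = Rz(yaw) Ry(pitch) Rx(roll)).
In Python, from cell import robot, eyes gives the robot as it stands. The module is installed in compiled form; this text tells all that it offers.
- The arm moves only by the shell command python3 -m handwheel 'ROWS' [FORCE]. ROWS is JSON, one flat list of numbers, 5 for each row, row after row: the shift along the world's x, y, z in mm, then the turn about the world's z in rad, then the opening, from 0 (shut) to 1 (fully open). In form: [x, y, z, spin, jaw, x, y, z, spin, jaw, ...]. A call has 1 to 8 rows; each row shifts and turns the commanded pose from where the row before left it; what a row does not reach is not made up. A row lasts 1/10 s, in which the tool goes at most 50 mm and 8.59 degrees, less where a joint would pass 70% of its speed; a pose out of reach is approached as far as the arm can. A call with a gripper value outside its range is refused whole. The fingers move at their own pace and stop on an object; FORCE is the grip in N (left out, the last holds). Time passes only in rows, so rows that do not move let the fingers close. It gives the time, the measured TCP pose, the force, the opening and the grip force at its end, in the units of the state.
- robot.observe(): the state, without advancing time (a new reading comes with each control period).
- eyes.read_camera(name): name is "scene" or "top" or "wrist"; returns (picture, depth): 400x640x3 uint8, blue, green, red; 400x640 float32, m along the optical axis (not along the pixel's ray), 0 where there is no reading.
- eyes.calibration(name): a dict with "fx", "fy", "cx", "cy" (pixels), "dist_coeffs" ([k1, k2, p1, p2, k3] as OpenCV has them; the pictures are not rectified), "world_to_cam" (4x4, takes a point from world to camera coordinates). Camera axes: x right, y down, z forward; pixel columns grow to the right and rows downward; lengths in m; the calibration is good to about 2 mm. A picture is of the moment at which its call begins: read the wrist's pose just before it. calibration takes no time and is no camera call; for the wrist camera it gives the pose at the moment of the call.
- robot.hand_in(): hands the job in; it is judged then, once.
The state is a dict: "time": time; "qpos": joint angles; "qvel": joint speeds; "joint_efforts": joint torques, N m; "tool_pos": TCP position; "tool_rot": TCP orientation; "contact_force": force on the tool from outside, world axes, zero at the start; "torque": the same for the moment, N m; "opening": finger opening in m; "grip_force": force on a finger pad.
Only numpy, scipy, OpenCV 4.12 (cv2) and the standard library are available. Lean on these libraries where they do the work, as an engineer would, in place of code of your own. Each camera call takes 0.05 s, during which the arm holds its last target. There are 200 camera calls.

### The job

Take the wooden-handled gouge from the sloping rest, drawing it out to the front from under the light bar, and lay it (do not drop it) in the empty berth of the chisel box, lying in its two cradles the same way as the gouge already there. Let go of it, then shut the lid fully, and then swing the steel hook on the front of the box fully down over the lid's stud. Leave the gouge already in the box and all the other things on the bench as they are.

Things in the scene. Friction and masses are not known exactly. Their poses are not given: they have to be found in the camera images.
- gouge: The gouge to put away, 90 g: round light wooden handle 26 mm in diameter, 96 mm long, then a thin steel blade 60 mm long (8 mm shank, tip 12 x 5 mm). Origin on the axis at mid-handle; x along the axis to the blade (handle x = -48 to +48 mm, tip at +108 mm). At the start it lies in one of the rest's two lanes, blade end up and to the back, 30 degrees above level.
- file: Bystander in the other lane of the rest: a bare round steel file without handle, 16 mm in diameter, 150 mm long; origin on its axis 48 mm from the lower end, x along it towards the upper end. Leave it.
- rest: Fixed wooden rest; origin under its centre, x level from its open front (to mid-bench) to its back, z up. Board rising 30 degrees to +x; lanes at y = +36, -36 mm, each with two V cradles 64 mm apart; mid-handle, free between them, lies at x = -14, z = 85 mm, axis 28 mm off the board. The handle stands on a lip as high as the axis: lift 20 to 25 mm square to the slope to clear it.
- bar_edge (a point): Middle of the lower front edge (rest x = -12, z = 200 mm) of a slim light bar, 32 mm deep (x), 220 mm wide, 14 mm high, held across the rest above the handles; brackets run back from its ends to two posts at x = 96, y = +103, -103 mm. A vertical gripper does not fit over the handle: come in tilted about square to the slope; after lifting off the cradles go level out to the front.
- box: Fixed wooden box, open on top, 188 (x) x 182 (y) x 60 mm high, walls and floor 6 mm; origin under its centre, x from its front (robot side) to its back (lid hinge), z up. Two berths, each with two V cradles (x = -62 and +2 mm, 8 mm thick, 36 mm wide, tops 34 mm up) holding a gouge along x, blade to +x. One holds a gouge; the empty one has a bit of felt on its floor.
- berth_left (a point): Where the middle of a gouge's handle lies in the berth at the box's +y side: 34 mm above the bench, at x = -30, y = +36 mm of the box.
- berth_right (a point): The same for the berth at the box's -y side (x = -30, y = -36 mm).
- gouge2: A second, identical gouge that already lies in one of the two berths (same origin and axes as the first). Leave it.
- lid (a joint): Angle of the lid in rad: 0 shut, grows as it opens upward about the box's back rim; about 1.6 to 1.75 at the start (just past upright, leaning away from the robot); a stiff hinge that stays where it is left (some 2 to 3 N at the edge move it).
- lid_hinge (a point): Middle of the lid's hinge line, at the back rim of the box, 60 mm above the bench; its axes are the box's. The lid is a wooden panel 188 mm long from the hinge to its free edge, 182 mm wide and 10 mm thick, its underside in the plane of the hinge line.
- lid_edge (a point): Middle of the lid's free edge on its outer (upper when shut) face. A steel tab with a stud stands on this edge 30 mm towards the box's -y side; shut, it hangs 28 mm down in front of the box.
- hook (a joint): Angle of the hook in rad: 0 fully down, level across the front of the box and resting on the lid's stud; it grows as the hook is swung up in the plane of the box's front, at most 1.5; 0.8 to 1.3 at the start. It stays where it is left (about 1 N moves it).
- hook_pivot (a point): The hook's pivot, 22 mm in front of the box's front face, 50 mm to the +y side of its middle, 50 mm above the bench; its axes are the box's. The hook is a steel bar 10 mm thick (box x) and 8 mm high, about this axis; when down it points to the box's -y.
- hook_knob (a point): Centre of the 18 mm ball at the hook's free end, 102 mm from the pivot.
- mallet: Bystander: round wooden carver's mallet, 86 mm in diameter, 200 mm high, standing on its head; origin under it.
- slip: Bystander: small brown slip stone 90 x 30 x 12 mm between the box and the rest; origin under its centre.
- jar: Bystander: glass jar 70 mm in diameter, 100 mm high; origin under it.
- can: Bystander: metal can 80 mm in diameter, 110 mm high; origin under it.
Mind the look-alikes: they are no part of the job. Leave any pink or turquoise look-alike of the gouge alone.

How it is judged:
By the outcome, as a careful person would: the job done as asked, in the order asked, and still so for the second after the job is handed in, with the robot touching nothing.
It also fails if it takes over 67 s, if anything falls off the work surface, if the arm or the gripper's body presses on something with over 40 N, if the wrist force passes 120 N, or if a joint passes its speed limit or range.

## Working session

There is one attempt and no reset: what is moved stays moved. The work goes in short steps, Python scripts to look and compute and a shell command to move; the robot and the scene stay as the last step left them, time stands still between calls to the robot, and variables do not carry over. Pictures are saved under pics/ and viewed, at most 10 in all, crops included, and the job is handed in when it is done.

```bash
mkdir -p pics; cat > h.py <<'E'
import numpy as np, cv2
from cell import robot, eyes
def shot(n):
    im,d=eyes.read_camera(n); return im,d,eyes.calibration(n)
def ray(c,u,v):
    K=np.array([[c['fx'],0,c['cx']],[0,c['fy'],c['cy']],[0,0,1.]])
    p=cv2.undistortPoints(np.array([[[u,v]]],float),K,np.array(c['dist_coeffs'])).ravel()
    M=np.linalg.inv(np.array(c['world_to_cam'])); return M[:3,3],M[:3,:3]@np.array([p[0],p[1],1.])
def onz(c,u,v,z):
    o,d=ray(c,u,v); return o+d*(z-o[2])/d[2]
def dep(c,u,v,D):
    o,d=ray(c,u,v); return o+d*D
def proj(c,P):
    K=np.array([[c['fx'],0,c['cx']],[0,c['fy'],c['cy']],[0,0,1.]]);M=np.array(c['world_to_cam'])
    return cv2.projectPoints(np.atleast_2d(P).astype(float),cv2.Rodrigues(M[:3,:3])[0],M[:3,3],K,np.array(c['dist_coeffs']))[0].reshape(-1,2)
def st():
    s=robot.observe(); print({k:np.round(s[k],3).tolist() for k in('time','qpos','tool_pos','tool_rot','contact_force','opening','grip_force')})
E
python3 - <<'E'
from h import *
for n in('top','scene'):
    im,d,c=shot(n); cv2.imwrite(f'pics/{n}0.png',im); np.save(f'pics/{n}0.npy',d); print(n,np.round(np.linalg.inv(c['world_to_cam']),2).tolist())
st()
E
```

```text
top [[0.02, -0.99, 0.16, 0.31], [-1.0, -0.02, 0.01, -0.07], [-0.01, -0.16, -0.99, 1.41], [0.0, 0.0, 0.0, 1.0]]
scene [[-0.89, 0.3, -0.34, 1.05], [0.46, 0.56, -0.69, 0.94], [-0.01, -0.77, -0.63, 1.1], [0.0, 0.0, 0.0, 1.0]]
{'time': 0.1, 'qpos': [1.034, 0.343, 1.525, -0.0, 1.275, -0.146], 'tool_pos': [0.2, 0.485, 0.24], 'tool_rot': [-3.14, -0.0, 2.751], 'contact_force': [0.412, -0.242, -0.473], 'opening': 0.092, 'grip_force': 0.0}
```

View pics/top0.png

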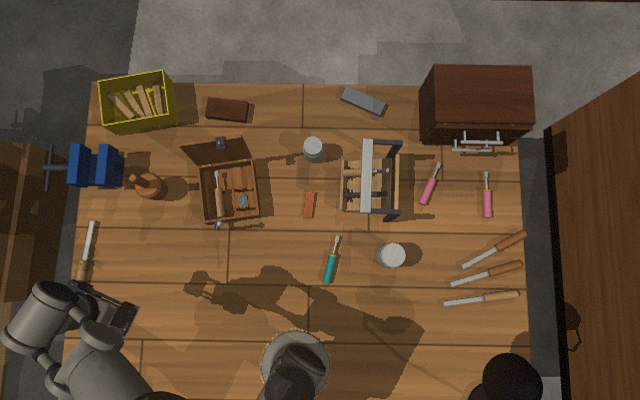

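View pics/scene0.png

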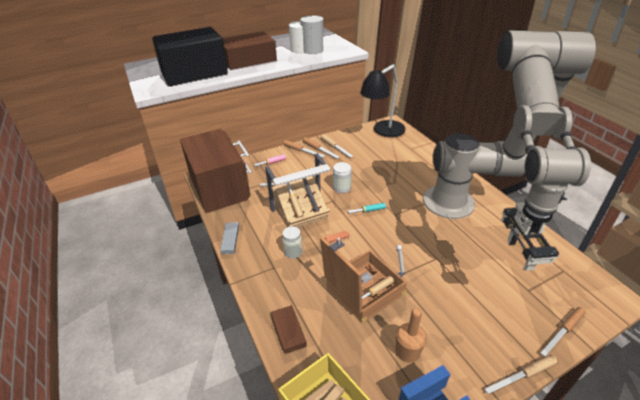

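Top view: the box is at about (230,190) with its lid leaning back. The rest is at (370,177), open to the left, with the bar at (366,175), the jar and can at (313,149) and (391,255), the slip at (310,204) and the mallet at (150,185). There are pink look-alikes at (430,183) and (487,195), and a turquoise one at (331,260). I'll enlarge the rest and the box.

```bash
python3 - <<'E'
from h import *
im=cv2.imread('pics/top0.png'); s=cv2.imread('pics/scene0.png')
a=cv2.resize(im[125:235,330:410],None,fx=5,fy=5,interpolation=cv2.INTER_CUBIC)
b=cv2.resize(im[125:235,175:265],None,fx=4.4,fy=5,interpolation=cv2.INTER_CUBIC)
cv2.imwrite('pics/crop1.png',np.hstack([a,b]))
a=cv2.resize(s[150:235,255:335],(400,425),interpolation=cv2.INTER_CUBIC)
b=cv2.resize(s[230:320,315:410],(400,425),interpolation=cv2.INTER_CUBIC)
cv2.imwrite('pics/crop2.png',np.hstack([a,b]))
E
```

```text
(no output)
```

View pics/crop1.png

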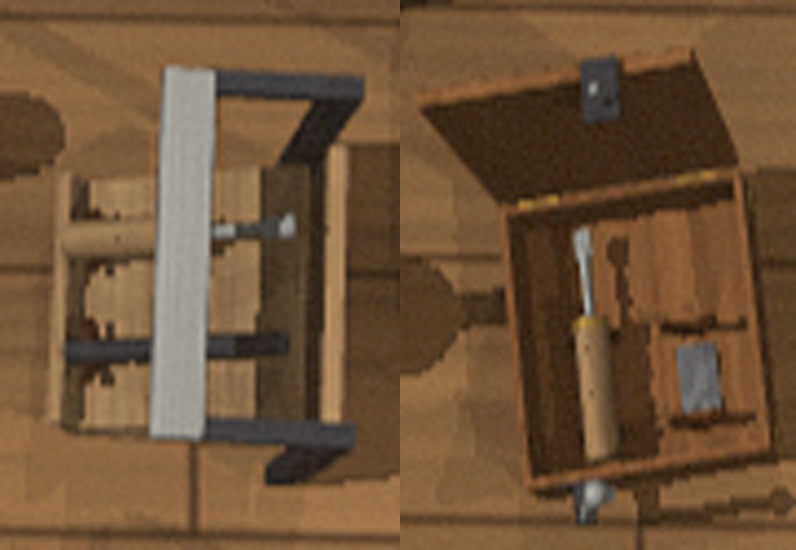

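View pics/crop2.png

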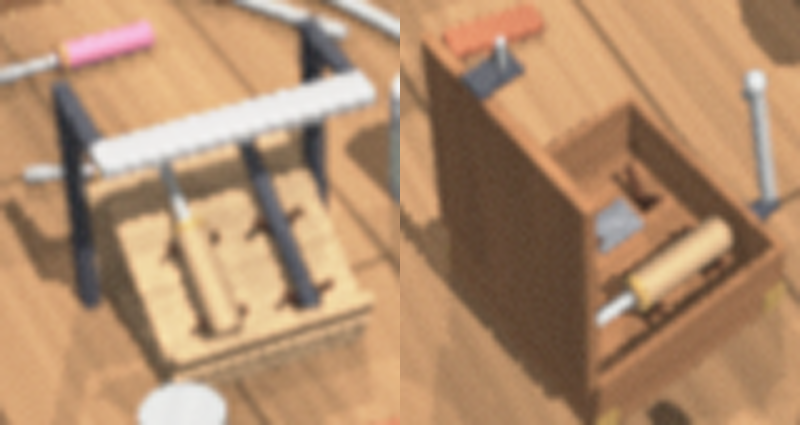

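The light wooden handle in the rest's upper lane (top-view pixel ~(353,172), blade tip (387,170)) is the gouge. The dark bar in the lower lane (~(365,194)) is the bare file. The pink, turquoise and far-side tools aren't in the rest. In the box, gouge2 lies in the left (+y) berth, and the felt marks the right (-y) berth as empty. Next I'll compute poses.

```bash
python3 - <<'E'
from h import *
c=eyes.calibration('top'); d=np.load('pics/top0.npy'); sc=eyes.calibration('scene'); sd=np.load('pics/scene0.npy')
P=lambda u,v,z:onz(c,u,v,z)
C=np.array([P(204.5,223.4,.06),P(259.5,216.6,.06),P(252.3,159,.06),P(198.9,166,.06)])
print('box corners FL FR BR BL',np.round(C,3).tolist()); print('centre',C.mean(0).round(4))
for n,(i,j) in dict(front=(0,1),right=(1,2),back=(2,3),left=(3,0)).items():
    v=C[j]-C[i]; print(n,np.linalg.norm(v).round(3),np.degrees(np.arctan2(v[1],v[0])).round(1))
B=np.array([P(362.4,138.6,.214),P(360,212.4,.214)]);v=B[1]-B[0];print('bar top front',B.round(3).tolist(),np.linalg.norm(v).round(3),np.degrees(np.arctan2(v[1],v[0])).round(1))
B=np.array([P(372.9,139,.214),P(371,212.6,.214)]);print('bar top back',B.round(3).tolist())
for u,v in [(345,173),(350,172.5),(355,172),(358,171.5),(362,171.5),(366,175),(345,196),(355,195),(376,171.5),(387,170)]:
    print((u,v),dep(c,u,v,d[int(round(v)),int(round(u))]).round(3))
# scene checks: gouge low end, top of handle, knob, stud, box
f=lambda x,y:(255+x/5,150+y/5); g=lambda x,y:(315+x*95/400 -95,230+y*90/425)
for n,(u,v) in dict(hlow=f(225,325),hup=f(185,222),knob=g(755,80),stud=g(502,45),lidL=g(590,215),lidR=g(425,40),g2=g(725,235),g2b=g(640,285)).items():
    print(n,(round(u),round(v)),dep(sc,u,v,sd[int(round(v)),int(round(u))]).round(3))
for n,(u,v) in dict(knobtop=((593-400)/4.4+175,492/5+125),lidL=((420-400)/4.4+175,100/5+125),lidR=((690-400)/4.4+175,52/5+125),g2=((603-400)/4.4+175,440/5+125),g2b=((590-400)/4.4+175,330/5+125)).items():
    print('top',n,(round(u),round(v)),dep(c,u,v,d[int(round(v)),int(round(u))]).round(3))
E
```

```text
box corners FL FR BR BL [[0.443, 0.3, 0.06], [0.468, 0.124, 0.06], [0.658, 0.155, 0.06], [0.632, 0.33, 0.06]]
centre [0.5505 0.2272 0.06  ]
front 0.178 -81.9
right 0.193 9.3
back 0.177 98.6
left 0.191 -171.1
bar top front [[0.685, -0.191, 0.214], [0.467, -0.184, 0.214]] 0.219 178.2
bar top back [[0.685, -0.222, 0.214], [0.467, -0.215, 0.214]]
(345, 173) [ 0.612 -0.149  0.079]
(350, 172.5) [ 0.612 -0.164  0.088]
(355, 172) [ 0.611 -0.18   0.097]
(358, 171.5) [ 0.612 -0.189  0.101]
(362, 171.5) [ 0.587 -0.19   0.213]
(366, 175) [ 0.576 -0.201  0.215]
(345, 196) [ 0.539 -0.15   0.062]
(355, 195) [ 0.539 -0.181  0.087]
(376, 171.5) [ 0.616 -0.248  0.087]
(387, 170) [ 0.609 -0.274  0.141]
hlow (300, 215) [ 0.616 -0.142  0.067]
hup (292, 194) [ 0.614 -0.215  0.115]
knob (399, 247) [0.439 0.241 0.157]
stud (339, 240) [0.646 0.219 0.268]
lidL (360, 276) [0.647 0.34  0.238]
lidR (321, 238) [0.68  0.169 0.244]
g2 (392, 280) [0.472 0.269 0.044]
g2b (372, 290) [0.554 0.275 0.044]
top knobtop (219, 223) [0.434 0.231 0.157]
top lidL (180, 145) [0.647 0.333 0.25 ]
top lidR (241, 135) [0.679 0.16  0.248]
top g2 (221, 213) [0.479 0.25  0.053]
top g2b (218, 191) [0.552 0.264 0.049]
```

Box: centre (0.550,0.227), yaw about 9°. Rest: origin (0.576,-0.1995), yaw about -92°. Gouge: mid-handle about (0.612,-0.186,0.085). Rows can't command tilt, so I'll check what the arm does at its reach limit, up in free air.

```bash
python3 -m handwheel '[0,0,50,0,1, 0,0,50,0,1, 0,0,50,0,1, 30,-20,40,0,1, 40,-20,40,0,1, 45,-20,0,0,1, 45,-20,0,0,1, 0,0,0,0,1]'; python3 -c "
from h import *;st()"
```

```text
time: 0.9
tool_pos: [0.3558, 0.4076, 0.4596]
tool_rot: [-3.139, 0.001, 2.744]
contact_force: [-0.4, 0.8, -0.9]
opening: 0.0918
grip_force: 0.0
{'time': 0.9, 'qpos': [0.712, 0.319, 0.972, -0.002, 1.853, -0.461], 'tool_pos': [0.356, 0.408, 0.46], 'tool_rot': [-3.139, 0.001, 2.744], 'contact_force': [-0.431, 0.755, -0.935], 'opening': 0.092, 'grip_force': 0.0}
```

```bash
python3 -m handwheel '[40,0,0,0,1, 40,0,0,0,1, 40,0,0,0,1, 40,0,0,0,1, 40,0,0,0,1, 40,0,0,0,1, 40,0,0,0,1, 40,0,0,0,1]'; python3 -c "
from h import *;st()"
```

```text
time: 1.7
tool_pos: [0.6318, 0.3871, 0.4262]
tool_rot: [3.112, 0.02, 2.751]
contact_force: [-0.4, -0.2, 0.7]
opening: 0.0919
grip_force: 0.0
{'time': 1.7, 'qpos': [0.444, 0.892, 0.038, 0.006, 2.176, -0.732], 'tool_pos': [0.632, 0.387, 0.426], 'tool_rot': [3.112, 0.02, 2.751], 'contact_force': [-0.406, -0.166, 0.666], 'opening': 0.092, 'grip_force': 0.0}
```

```bash
python3 -m handwheel '[43,25,0,0,1, 43,25,0,0,1, 43,25,0,0,1, 43,25,0,0,1]'; python3 -c "
from h import *;st()"; python3 -m handwheel '[0,0,50,0,1, 0,0,50,0,1, 0,0,50,0,1, 0,0,50,0,1]'; python3 -c "
from h import *;st()"
```

```text
time: 2.1
tool_pos: [0.7008, 0.4254, 0.3565]
tool_rot: [3.023, 0.085, 2.746]
contact_force: [0.4, 0.9, -0.1]
opening: 0.0921
grip_force: 0.0
{'time': 2.1, 'qpos': [0.446, 0.989, 0.039, 0.017, 1.969, -0.726], 'tool_pos': [0.701, 0.425, 0.356], 'tool_rot': [3.023, 0.085, 2.746], 'contact_force': [0.378, 0.933, -0.072], 'opening': 0.092, 'grip_force': 0.0}
time: 2.5
tool_pos: [0.6343, 0.3854, 0.5027]
tool_rot: [2.965, 0.127, 2.74]
contact_force: [0.1, 0.1, 0.8]
opening: 0.0919
grip_force: 0.0
{'time': 2.5, 'qpos': [0.432, 0.793, 0.038, 0.029, 2.095, -0.73], 'tool_pos': [0.634, 0.385, 0.503], 'tool_rot': [2.965, 0.127, 2.74], 'contact_force': [0.086, 0.104, 0.788], 'opening': 0.092, 'grip_force': 0.0}
```

```bash
python3 -m handwheel '[-10,-45,-10,0.1,1, -10,-45,-10,0.1,1, 0,-45,0,0.1,1, 0,-45,0,0.1,1, 0,-45,0,0.1,1, 0,-45,0,0.1,1, 0,-45,0,0.1,1, 0,-45,0,0.1,1]'; python3 -c "
from h import *;st()"; python3 -m handwheel '[50,0,0,0,1, 50,0,0,0,1, 50,0,0,0,1, 50,0,0,0,1, 50,0,0,0,1, 50,0,0,0,1]'; python3 -c "
from h import *;st()
from scipy.spatial.transform import Rotation as R
print(R.from_euler('xyz',robot.observe()['tool_rot']).as_matrix().round(3))"
```

```text
time: 3.3
tool_pos: [0.6244, 0.0507, 0.4901]
tool_rot: [2.97, 0.128, -2.795]
contact_force: [1.0, -0.3, 0.2]
opening: 0.0917
grip_force: 0.0
{'time': 3.3, 'qpos': [-0.145, 0.488, 0.649, 0.229, 1.964, -1.981], 'tool_pos': [0.624, 0.051, 0.49], 'tool_rot': [2.97, 0.128, -2.795], 'contact_force': [1.011, -0.319, 0.198], 'opening': 0.092, 'grip_force': 0.0}
time: 3.9
tool_pos: [0.7916, 0.0541, 0.4157]
tool_rot: [2.987, 0.22, -2.816]
contact_force: [-0.4, -0.1, 0.8]
opening: 0.0916
grip_force: 0.0
{'time': 3.9, 'qpos': [-0.118, 0.921, 0.039, 0.262, 2.035, -1.897], 'tool_pos': [0.792, 0.054, 0.416], 'tool_rot': [2.987, 0.22, -2.816], 'contact_force': [-0.36, -0.118, 0.801], 'opening': 0.092, 'grip_force': 0.0}
[[-0.925 -0.348  0.155]
 [-0.312  0.925  0.215]
 [-0.218  0.15  -0.964]]
```

```bash
python3 -m handwheel '[0,0,50,0.12,1, 50,0,0,0,1, 50,0,0,0,1, 50,0,0,0,1, 0,0,50,0,1, 0,0,50,0,1, 0,0,50,0,1, 0,0,50,0,1]'; cat >> h.py <<'E'
from scipy.spatial.transform import Rotation as R
def rm():
    st(); print(R.from_euler('xyz',robot.observe()['tool_rot']).as_matrix().round(3).tolist())
E
python3 -c "
from h import *;rm()"; python3 -m handwheel '[50,0,0,0,1, 50,0,0,0,1, 50,0,0,0,1, 50,0,0,0,1, 0,0,50,0,1, 0,0,50,0,1, 0,0,50,0,1, 0,0,50,0,1]';python3 -c "
from h import *;rm()"
```

```text
time: 4.7
tool_pos: [0.7531, 0.0585, 0.5367]
tool_rot: [3.042, 0.387, -2.717]
contact_force: [0.2, 0.5, 0.5]
opening: 0.0918
grip_force: 0.0
{'time': 4.7, 'qpos': [-0.14, 0.767, 0.038, 0.324, 2.035, -1.964], 'tool_pos': [0.753, 0.059, 0.537], 'tool_rot': [3.042, 0.387, -2.717], 'contact_force': [0.21, 0.467, 0.495], 'opening': 0.092, 'grip_force': 0.0}
[[-0.844, -0.444, 0.302], [-0.381, 0.891, 0.245], [-0.378, 0.092, -0.921]]
time: 5.5
tool_pos: [0.774, 0.0627, 0.5922]
tool_rot: [3.096, 0.563, -2.731]
contact_force: [0.4, -0.8, -0.1]
opening: 0.092
grip_force: 0.0
{'time': 5.5, 'qpos': [-0.145, 0.717, 0.038, 0.344, 1.898, -1.946], 'tool_pos': [0.774, 0.063, 0.592], 'tool_rot': [3.096, 0.563, -2.731], 'contact_force': [0.39, -0.804, -0.095], 'opening': 0.092, 'grip_force': 0.0}
[[-0.776, -0.421, 0.471], [-0.337, 0.906, 0.254], [-0.533, 0.038, -0.845]]
```

```bash
python3 -m handwheel '[-20,-8,-13,-0.136,0.6, -20,-8,-13,-0.136,0.6, -20,-8,-13,-0.136,0.6, -20,-8,-13,-0.136,0.6, -20,-8,-13,-0.136,0.6, -20,-8,-13,-0.136,0.6, -20,-8,-13,-0.136,0.6, -20,-8,-13,-0.136,0.6]'; python3 -m handwheel '[0,-8,-13,-0.136,0.6, 0,-8,-13,-0.136,0.6, 0,-8,-13,-0.136,0.6, 0,-8,-13,-0.136,0.6, 0,-8,-13,-0.136,0.6, 0,-8,-13,-0.136,0.6, 0,-8,-13,-0.136,0.6, 0,0,0,0,0.6]';python3 -c "
from h import *;rm()"
```

```text
time: 6.3
tool_pos: [0.6295, 0.0038, 0.4979]
tool_rot: [3.086, 0.563, 2.533]
contact_force: [0.4, 0.3, -0.3]
opening: 0.055
grip_force: 0.0
time: 7.1
tool_pos: [0.6316, -0.0525, 0.4032]
tool_rot: [3.093, 0.559, 1.588]
contact_force: [0.6, -0.3, -0.7]
opening: 0.0549
grip_force: 0.0
{'time': 7.1, 'qpos': [0.052, 0.486, 0.988, -0.561, 1.622, -0.022], 'tool_pos': [0.632, -0.053, 0.403], 'tool_rot': [3.093, 0.559, 1.588], 'contact_force': [0.563, -0.299, -0.694], 'opening': 0.055, 'grip_force': 0.0}
[[-0.015, 0.998, 0.058], [0.847, 0.043, -0.529], [-0.531, 0.041, -0.847]]
```

```bash
python3 -m handwheel '[-4,-11,-39,-0.015,0.6, -4,-11,-39,-0.015,0.6, -4,-11,-39,-0.015,0.6, -4,-11,-39,-0.015,0.6, -4,-11,-39,-0.015,0.6, 0,0,0,0,0.6, 0,0,0,0,0.6]';python3 - <<'E'
from h import *
rm(); im,d,c=shot('wrist'); cv2.imwrite('pics/w1.png',im); np.save('pics/w1.npy',d)
t=R.from_euler('xyz',robot.observe()['tool_rot']).as_matrix(); p=np.array(robot.observe()['tool_pos'])
print(proj(c,[[.612,-.186,.085],[.612,-.144,.061],p+.014*t[:,2]]).round(0))
hsv=cv2.cvtColor(im,cv2.COLOR_BGR2HSV)
E
```

```text
time: 7.8
tool_pos: [0.6117, -0.107, 0.2131]
tool_rot: [3.087, 0.56, 1.513]
contact_force: [0.4, -0.5, 1.1]
opening: 0.0552
grip_force: 0.0
{'time': 7.8, 'qpos': [-0.036, 0.554, 1.394, -0.603, 1.211, 0.23], 'tool_pos': [0.612, -0.107, 0.213], 'tool_rot': [3.087, 0.56, 1.513], 'contact_force': [0.412, -0.476, 1.068], 'opening': 0.055, 'grip_force': 0.0}
[[0.049, 0.999, 0.024], [0.846, -0.029, -0.532], [-0.531, 0.047, -0.846]]
[[319. 188.]
 [316. 143.]
 [323. 252.]]
```

View pics/w1.png

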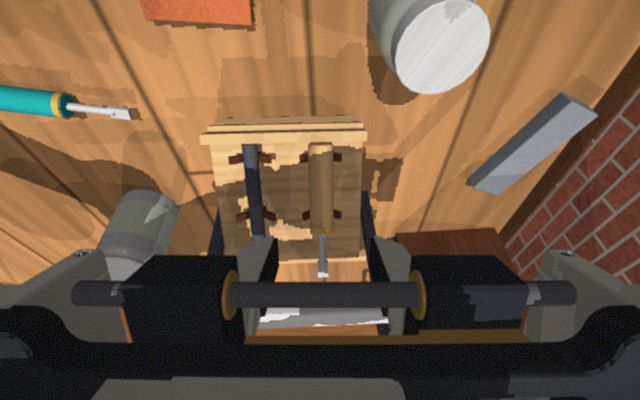

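```bash
python3 -m handwheel '[0,-13,-21,0,0.6, 0,-13,-21,0,0.6, 0,-13,-21,0,0.6, 0,-13,-21,0,0.6, 0,-13,-21,0,0.6, 0,-13,-21,0,0.6, 0,0,0,0,0.6, 0,0,0,0,0.6]';python3 -c "
from h import *;rm()"
```

```text
time: 8.65
tool_pos: [0.6127, -0.185, 0.0877]
tool_rot: [3.084, 0.56, 1.51]
contact_force: [0.0, 0.7, 1.1]
opening: 0.0552
grip_force: 0.0
{'time': 8.65, 'qpos': [-0.164, 0.699, 1.518, -0.709, 0.929, 0.317], 'tool_pos': [0.613, -0.185, 0.088], 'tool_rot': [3.084, 0.56, 1.51], 'contact_force': [0.016, 0.728, 1.064], 'opening': 0.055, 'grip_force': 0.0}
[[0.051, 0.998, 0.025], [0.846, -0.03, -0.533], [-0.531, 0.048, -0.846]]
```

```bash
python3 -m handwheel '[0,-3,-6,0,0.6, 0,0,0,0,0.6, 0,0,0,0,0.15, 0,0,0,0,0.15, 0,0,0,0,0.15, 0,0,0,0,0.15, 0,0,0,0,0.15, 0,0,0,0,0.15]' 30;python3 -c "
from h import *;rm()"
```

```text
time: 9.45
tool_pos: [0.6125, -0.1882, 0.0798]
tool_rot: [3.085, 0.56, 1.511]
contact_force: [4.6, 0.3, 0.7]
opening: 0.0252
grip_force: 30.0
{'time': 9.45, 'qpos': [-0.17, 0.71, 1.523, -0.717, 0.915, 0.324], 'tool_pos': [0.613, -0.188, 0.08], 'tool_rot': [3.085, 0.56, 1.511], 'contact_force': [4.643, 0.295, 0.669], 'opening': 0.025, 'grip_force': 29.98}
[[0.051, 0.998, 0.025], [0.846, -0.03, -0.532], [-0.531, 0.048, -0.846]]
```

```bash
python3 -c "
from h import *
c=eyes.calibration('top');print(onz(c,313,146,.1))"; python3 -m handwheel '[0,6,10,0,0.15, 0,6,11,0,0.15, 0,0,0,0,0.15, 0,20,0,0,0.15, 0,25,8,0,0.15, 0,25,10,0,0.15, 0,20,20,0,0.15, 0,0,0,0,0.15]';python3 -c "
from h import *;st()"
```

```text
[ 0.69403304 -0.04454283  0.1       ]
time: 10.25
tool_pos: [0.6125, -0.0839, 0.1408]
tool_rot: [3.083, 0.559, 1.512]
contact_force: [0.6, 0.1, -1.7]
opening: 0.0251
grip_force: 30.0
{'time': 10.25, 'qpos': [0.002, 0.636, 1.465, -0.638, 1.104, 0.359], 'tool_pos': [0.613, -0.084, 0.141], 'tool_rot': [3.083, 0.559, 1.512], 'contact_force': [0.642, 0.117, -1.659], 'opening': 0.025, 'grip_force': 29.96}
```

```bash
python3 -m handwheel '[0,40,10,0,0.15, 0,25,40,0,0.15, 0,10,48,0,0.15, 0,0,50,0,0.15, 0,0,50,-0.14,0.15, 0,0,50,-0.14,0.15, 0,0,50,-0.14,0.15, 0,0,30,-0.14,0.15]';python3 -m handwheel '[0,0,0,-0.14,0.15, 0,0,0,-0.14,0.15, 0,0,0,-0.14,0.15, 0,0,0,-0.14,0.15, 0,0,0,-0.14,0.15, 0,0,0,-0.14,0.15, 0,0,0,-0.14,0.15, 0,0,0,0,0.15]';python3 -c "
from h import *;rm()"
```

```text
time: 11.05
tool_pos: [0.6109, -0.0122, 0.4647]
tool_rot: [3.083, 0.558, 0.961]
contact_force: [2.0, -1.5, -1.3]
opening: 0.0254
grip_force: 30.0
time: 11.85
tool_pos: [0.6051, -0.0233, 0.4274]
tool_rot: [3.066, 0.521, -0.013]
contact_force: [-0.1, -1.0, -1.4]
opening: 0.0251
grip_force: 30.0
{'time': 11.85, 'qpos': [-0.104, 0.945, 0.039, -0.26, 2.656, 1.261], 'tool_pos': [0.605, -0.023, 0.427], 'tool_rot': [3.066, 0.521, -0.013], 'contact_force': [-0.085, -1.023, -1.425], 'opening': 0.025, 'grip_force': 29.96}
[[0.867, 0.024, -0.497], [-0.012, -0.998, -0.068], [-0.497, 0.065, -0.865]]
```

```bash
python3 -m handwheel '[50,0,0,-0.14,0.15, 50,0,0,0,0.15, 50,0,0,0,0.15, 50,0,0,0,0.15, 0,0,50,0,0.15, 0,0,50,0,0.15, 0,0,50,0,0.15, 0,0,50,0,0.15]';python3 -c "
from h import *;rm()";python3 -m handwheel '[50,0,0,0,0.15, 50,0,0,0,0.15, 50,0,0,0,0.15, 50,0,0,0,0.15, 0,0,50,0,0.15, 0,0,50,0,0.15, 0,0,50,0,0.15, 0,0,50,0,0.15]';python3 -c "
from h import *;rm()"
```

```text
time: 12.65
tool_pos: [0.5841, -0.0158, 0.4879]
tool_rot: [3.079, 0.395, -0.135]
contact_force: [-0.5, -0.5, -1.0]
opening: 0.0253
grip_force: 30.0
{'time': 12.65, 'qpos': [-0.127, 0.84, 0.037, -0.129, 2.657, 1.464], 'tool_pos': [0.584, -0.016, 0.488], 'tool_rot': [3.079, 0.395, -0.135], 'contact_force': [-0.486, -0.526, -0.985], 'opening': 0.025, 'grip_force': 29.958}
[[0.915, -0.11, -0.389], [-0.124, -0.992, -0.011], [-0.385, 0.058, -0.921]]
time: 13.45
tool_pos: [0.5612, -0.0111, 0.5348]
tool_rot: [3.095, 0.311, -0.135]
contact_force: [0.2, -0.0, -0.5]
opening: 0.0252
grip_force: 30.0
{'time': 13.45, 'qpos': [-0.131, 0.757, 0.036, -0.099, 2.657, 1.487], 'tool_pos': [0.561, -0.011, 0.535], 'tool_rot': [3.095, 0.311, -0.135], 'contact_force': [0.209, -0.02, -0.518], 'opening': 0.025, 'grip_force': 29.958}
[[0.943, -0.12, -0.309], [-0.128, -0.992, -0.006], [-0.306, 0.045, -0.951]]
```

```bash
python3 -m handwheel '[50,0,0,0,0.15, 50,0,0,0,0.15, 50,0,0,0,0.15, 50,0,0,0,0.15, 50,0,0,0,0.15, 50,0,0,0,0.15, 50,0,0,0,0.15, 50,0,0,0,0.15]';python3 -c "
from h import *;rm()";python3 -m handwheel '[0,0,50,0,0.15, 0,0,50,0,0.15, 0,0,50,0,0.15, 0,0,50,0,0.15, 0,0,50,0,0.15, 0,0,50,0,0.15, 0,0,50,0,0.15, 0,0,50,0,0.15]';python3 -c "
from h import *;rm()"
```

```text
time: 14.25
tool_pos: [0.6008, 0.0018, 0.4538]
tool_rot: [3.13, 0.448, -0.14]
contact_force: [-0.1, 0.3, -1.3]
opening: 0.025
grip_force: 30.0
{'time': 14.25, 'qpos': [-0.123, 0.896, 0.037, -0.008, 2.657, 1.579], 'tool_pos': [0.601, 0.002, 0.454], 'tool_rot': [3.13, 0.448, -0.14], 'contact_force': [-0.116, 0.264, -1.344], 'opening': 0.025, 'grip_force': 29.958}
[[0.892, -0.135, -0.431], [-0.126, -0.991, 0.049], [-0.433, 0.01, -0.901]]
time: 15.05
tool_pos: [0.5114, 0.0017, 0.6138]
tool_rot: [3.139, 0.16, -0.138]
contact_force: [0.3, 0.3, -1.5]
opening: 0.0249
grip_force: 30.0
{'time': 15.05, 'qpos': [-0.144, 0.608, 0.037, -0.008, 2.657, 1.557], 'tool_pos': [0.511, 0.002, 0.614], 'tool_rot': [3.139, 0.16, -0.138], 'contact_force': [0.304, 0.347, -1.458], 'opening': 0.025, 'grip_force': 29.957}
[[0.978, -0.137, -0.158], [-0.136, -0.991, 0.019], [-0.159, 0.003, -0.987]]
```

```bash
python3 -m handwheel '[0,0,50,0,0.15, 0,0,50,0,0.15, 0,0,50,0,0.15, 0,0,50,0,0.15]';python3 -c "
from h import *;rm()"
```

```text
time: 15.45
tool_pos: [0.4601, 0.0017, 0.6732]
tool_rot: [-3.14, 0.037, -0.138]
contact_force: [-0.6, 0.3, -0.5]
opening: 0.0255
grip_force: 30.0
{'time': 15.45, 'qpos': [-0.163, 0.484, 0.037, 0.001, 2.657, 1.546], 'tool_pos': [0.46, 0.002, 0.673], 'tool_rot': [-3.14, 0.037, -0.138], 'contact_force': [-0.644, 0.262, -0.486], 'opening': 0.025, 'grip_force': 29.957}
[[0.99, -0.137, -0.036], [-0.137, -0.991, 0.006], [-0.037, -0.001, -0.999]]
```

```bash
python3 -m handwheel '[0,0,-30,0,0.15, 0,0,-30,0.143,0.15, 3,8,-30,0.143,0.15, 3,8,-30,0.143,0.15, 3,8,-30,0.143,0.15, 3,8,-30,0.143,0.15, 3,8,-30,0.143,0.15, 3,8,-20,0.143,0.15]'; python3 -m handwheel '[3,8,-10,0.143,0.15, 3,8,-10,0.143,0.15, 3,8,-10,0.143,0.15, 3,8,-10,0.143,0.15, 3,8,-10,0.143,0.15, 3,8,-10,0.143,0.15, 3,8,-10,0.143,0.15, 3,8,-10,0.143,0.15]'; python3 -m handwheel '[3,8,0,0.143,0.15, 3,8,0,0.143,0.15, 3,8,0,0.143,0.15, 3,8,0,0.143,0.15, 3,8,0,0.143,0.15, 3,8,0,0.143,0.15, 3,8,0,0.143,0.15, 3,8,0,0.143,0.15]';python3 - <<'E'
from h import *
rm()
T=R.from_euler('xyz',robot.observe()['tool_rot']).as_matrix(); p=np.array(robot.observe()['tool_pos']); c=eyes.calibration('wrist'); M=np.linalg.inv(c['world_to_cam'])
print('cam in tool',T.T@(M[:3,3]-p))
E
```

```text
time: 16.25
tool_pos: [0.4803, 0.0497, 0.4562]
tool_rot: [-3.138, 0.04, 0.86]
contact_force: [-1.0, 0.4, -1.0]
opening: 0.0252
grip_force: 30.0
time: 17.05
tool_pos: [0.5049, 0.1136, 0.3778]
tool_rot: [-3.14, 0.038, 2.004]
contact_force: [0.3, -0.1, -0.2]
opening: 0.0253
grip_force: 30.0
time: 17.85
tool_pos: [0.5289, 0.1776, 0.3782]
tool_rot: [-3.141, 0.038, -3.135]
contact_force: [0.2, 0.4, -0.8]
opening: 0.0253
grip_force: 30.0
{'time': 17.85, 'qpos': [0.191, 0.321, 1.183, -0.008, 1.6, -1.387], 'tool_pos': [0.529, 0.178, 0.378], 'tool_rot': [-3.141, 0.038, -3.135], 'contact_force': [0.205, 0.355, -0.809], 'opening': 0.025, 'grip_force': 29.955}
[[-0.999, -0.006, 0.038], [-0.006, 1.0, -0.001], [-0.038, -0.001, -0.999]]
cam in tool [ 0.0835903   0.00160049 -0.14421859]
```

```bash
python3 -m handwheel '[0,5,0,0.147,0.15, 0,0,0,0,0.15, 0,0,0,0,0.15]';python3 - <<'E'
from h import *
rm(); im,d,c=shot('wrist'); cv2.imwrite('pics/w2.png',im); np.save('pics/w2.npy',d)
def bx(x,y,z,yaw=8.8,o=(.5505,.2272)):
    a=np.radians(yaw); return [o[0]+x*np.cos(a)-y*np.sin(a),o[1]+x*np.sin(a)+y*np.cos(a),z]
print(proj(c,[bx(sx*.094,sy*.091,.06) for sx,sy in((-1,1),(-1,-1),(1,-1),(1,1))]).round(1).tolist())
print('cradles/berth',proj(c,[bx(-.03,-.036,.034),bx(-.03,.036,.034)]).round(1).tolist())
E
```

```text
time: 18.15
tool_pos: [0.5289, 0.1821, 0.3781]
tool_rot: [-3.14, 0.038, -2.998]
contact_force: [-0.7, -0.1, -0.6]
opening: 0.0256
grip_force: 30.0
{'time': 18.15, 'qpos': [0.196, 0.323, 1.18, -0.003, 1.6, -1.518], 'tool_pos': [0.529, 0.182, 0.378], 'tool_rot': [-3.14, 0.038, -2.998], 'contact_force': [-0.68, -0.108, -0.634], 'opening': 0.026, 'grip_force': 29.957}
[[-0.989, -0.143, 0.038], [-0.143, 0.99, 0.004], [-0.038, -0.001, -0.999]]
[[410.1, 109.7], [290.0, 110.6], [295.2, 223.6], [400.2, 222.9]]
cradles/berth [[326.4, 149.3], [369.5, 149.0]]
```

View pics/w2.png

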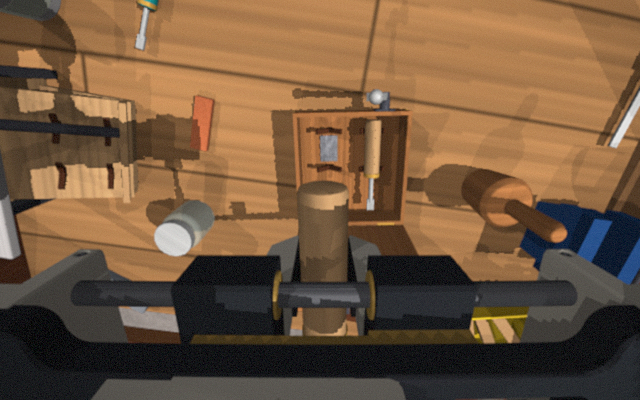

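Held gouge hangs level-looking at (325,260). The box is below with felt at (329,149), gouge2 at (373,148) and knob at (378,97). Predicted berth and rim are within about 3 px, so I'll zoom in to refine.

```bash
python3 - <<'E'
from h import *
im=cv2.imread('pics/w2.png'); x0,y0=280,85
a=cv2.resize(im[y0:y0+145,x0:x0+150],None,fx=4,fy=4,interpolation=cv2.INTER_CUBIC)
for i in range(0,150,10): cv2.line(a,(i*4,0),(i*4,6 if i%50 else 14),(0,255,255),1)
for i in range(0,145,10): cv2.line(a,(0,i*4),(6,i*4),(0,255,255),1)
cv2.imwrite('pics/w2c.png',a)
E
```

```text
(no output)
```

View pics/w2c.png

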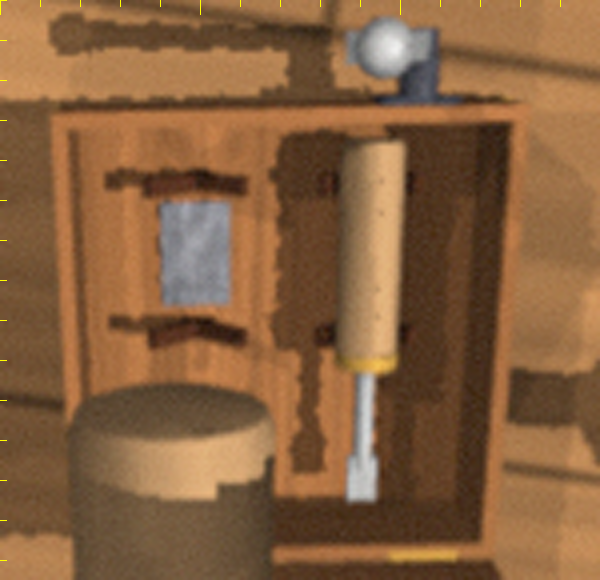

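```bash
python3 - <<'E'
from h import *
c=eyes.calibration('wrist'); f=lambda x,y:(280+x/4,85+y/4)
pts=[('FL',526,105,.06,-.094,.091),('FR',53,116,.06,-.094,-.091),('BL',492,552,.06,.094,.091),('butt',376,140,.040,-.078,.036),('ferr',367,370,.040,.018,.036),('cr1',196,184,.028,-.062,-.036),('cr2',198,333,.028,.002,-.036)]
W=np.array([onz(c,*f(u,v),z)[:2] for _,u,v,z,_,_ in pts]); B=np.array([p[4:] for p in pts])
def fit(W,B):
    w,b=W-W.mean(0),B-B.mean(0); a=np.arctan2((b[:,0]*w[:,1]-b[:,1]*w[:,0]).sum(),(b*w).sum())
    Rm=np.array([[np.cos(a),-np.sin(a)],[np.sin(a),np.cos(a)]]); t=W.mean(0)-Rm@B.mean(0)
    return np.degrees(a),t,(W-(B@Rm.T+t)),Rm
for idx in (range(7),[0,1,2],[3,4,5,6]):
    i=list(idx); a,t,r,Rm=fit(W[i],B[i]); print(a.round(2),t.round(4),(r*1e3).round(1).tolist(),'berthR',(Rm@[-.03,-.036]+t).round(4))
st()
E
```

```text
9.58 [0.5517 0.2323] [[1.7, -1.0], [1.6, 1.4], [-0.3, -1.2], [-1.0, 0.3], [-1.7, -0.3], [0.2, 0.5], [-0.5, 0.2]] berthR [0.5281 0.1918]
9.61 [0.5528 0.2321] [[0.7, -0.7], [0.5, 1.7], [-1.3, -1.0]] berthR [0.5292 0.1916]
9.87 [0.5509 0.2326] [[-0.1, 0.4], [-0.7, -0.7], [0.7, 0.4], [0.1, -0.2]] berthR [0.5276 0.192 ]
{'time': 18.2, 'qpos': [0.196, 0.323, 1.18, -0.003, 1.6, -1.519], 'tool_pos': [0.529, 0.182, 0.378], 'tool_rot': [-3.14, 0.038, -2.998], 'contact_force': [1.002, -0.292, -0.417], 'opening': 0.025, 'grip_force': 29.957}
```

```bash
python3 -m handwheel '[-1,9,-40,0.024,0.15, 0,0,-40,0,0.15, 0,0,-40,0,0.15, 0,0,-40,0,0.15, 0,0,-20,0,0.15, 0,0,0,0,0.15, 0,0,0,0,0.15]';python3 - <<'E'
from h import *
rm(); im,d,c=shot('wrist'); cv2.imwrite('pics/w3.png',im); np.save('pics/w3.npy',d)
a=cv2.resize(im[0:260,200:480],None,fx=2.3,fy=2.3,interpolation=cv2.INTER_CUBIC);cv2.imwrite('pics/w3c.png',a)
E
```

```text
time: 18.9
tool_pos: [0.5286, 0.1912, 0.199]
tool_rot: [-3.14, 0.039, -2.972]
contact_force: [0.1, -0.3, 0.5]
opening: 0.0252
grip_force: 30.0
{'time': 18.9, 'qpos': [0.212, 0.424, 1.519, -0.003, 1.159, -1.527], 'tool_pos': [0.529, 0.191, 0.199], 'tool_rot': [-3.14, 0.039, -2.972], 'contact_force': [0.141, -0.315, 0.467], 'opening': 0.025, 'grip_force': 29.957}
[[-0.985, -0.169, 0.039], [-0.169, 0.986, 0.005], [-0.039, -0.001, -0.999]]
```

View pics/w3c.png

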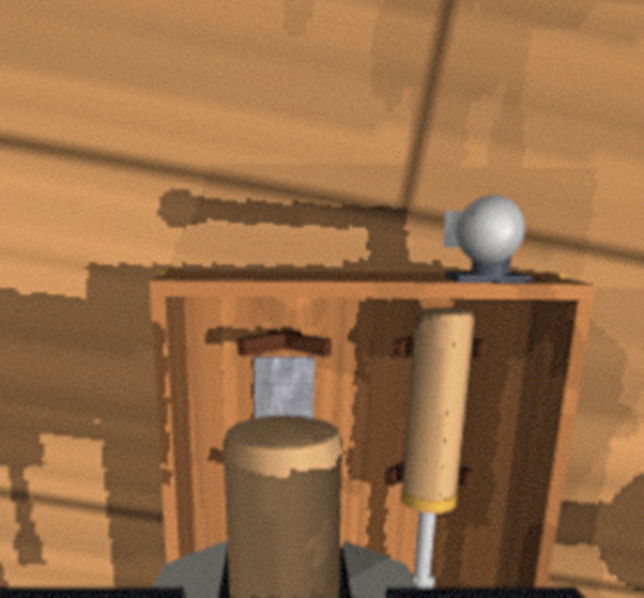

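```bash
python3 - <<'E'
from h import *
c=eyes.calibration('wrist'); f=lambda x,y:(200+x/2.3,y/2.3)
pts=[('FR',152,282,.06,-.094,-.091),('FL',592,284,.06,-.094,.091),('butt',446,312,.040,-.078,.036),('ferr',430,507,.040,.018,.036),('cr1',285,342,.030,-.066,-.036)]
W=np.array([onz(c,*f(u,v),z)[:2] for _,u,v,z,_,_ in pts]); B=np.array([p[4:] for p in pts])
w,b=W-W.mean(0),B-B.mean(0); a=np.arctan2((b[:,0]*w[:,1]-b[:,1]*w[:,0]).sum(),(b*w).sum())
Rm=np.array([[np.cos(a),-np.sin(a)],[np.sin(a),np.cos(a)]]); t=W.mean(0)-Rm@B.mean(0)
print(np.degrees(a),t,((W-(B@Rm.T+t))*1e3).round(1).tolist(),'berthR',(Rm@[-.03,-.036]+t).round(4))
g=onz(c,*f(284,447),.2046)[:2]; p=np.array(robot.observe()['tool_pos'])[:2]
print('held butt in box',((g-t)@Rm).round(4),'tcp in box',((p-t)@Rm).round(4),'knob',onz(c,*f(491,229),.149).round(4),((onz(c,*f(491,229),.149)[:2]-t)@Rm).round(4))
E
```

```text
10.08046299444554 [0.55271067 0.23333688] [[-0.4, 1.1], [1.2, -0.5], [-0.8, -0.3], [-2.0, -1.0], [2.0, 0.7]] berthR [0.5295 0.1926]
held butt in box [-0.0728 -0.0356] tcp in box [-0.0307 -0.0372] knob [0.4349 0.2334 0.149 ] [-0.116   0.0207]
```

```bash
python3 -m handwheel '[0,1,-40,0,0.15, 0,0,-40,0,0.15, 0,0,-40,0,0.15, 0,0,-25,0,0.15, 0,0,-14,0,0.15, 0,0,0,0,0.15]';python3 -c "
from h import *;st()"; python3 -m handwheel '[0,0,-5,0,0.15, 0,0,-3,0,0.15, 0,0,0,0,0.15]';python3 -c "
from h import *;rm()"
```

```text
time: 19.55
tool_pos: [0.5282, 0.1922, 0.0387]
tool_rot: [-3.14, 0.037, -2.971]
contact_force: [0.1, 0.4, -1.1]
opening: 0.025
grip_force: 30.0
{'time': 19.55, 'qpos': [0.214, 0.626, 1.685, -0.004, 0.793, -1.525], 'tool_pos': [0.528, 0.192, 0.039], 'tool_rot': [-3.14, 0.037, -2.971], 'contact_force': [0.108, 0.414, -1.076], 'opening': 0.025, 'grip_force': 29.957}
time: 19.85
tool_pos: [0.5286, 0.1924, 0.0319]
tool_rot: [-3.14, 0.04, -2.97]
contact_force: [-0.1, -0.2, -1.7]
opening: 0.0252
grip_force: 30.0
{'time': 19.85, 'qpos': [0.214, 0.637, 1.69, -0.004, 0.775, -1.525], 'tool_pos': [0.529, 0.192, 0.032], 'tool_rot': [-3.14, 0.04, -2.97], 'contact_force': [-0.114, -0.222, -1.687], 'opening': 0.025, 'grip_force': 29.957}
[[-0.985, -0.171, 0.039], [-0.171, 0.985, 0.006], [-0.04, -0.001, -0.999]]
```

```bash
python3 -m handwheel '[0,0,-2,0,0.15, 0,0,0,0,0.15]';python3 -c "
from h import *;st()"; python3 -m handwheel '[0,0,-1.5,0,0.15, 0,0,0,0,0.15]';python3 -c "
from h import *;st()"
```

```text
time: 20.05
tool_pos: [0.5289, 0.1921, 0.0303]
tool_rot: [-3.14, 0.041, -2.97]
contact_force: [-0.0, -1.9, 5.3]
opening: 0.0253
grip_force: 30.0
{'time': 20.05, 'qpos': [0.214, 0.639, 1.691, -0.005, 0.771, -1.525], 'tool_pos': [0.529, 0.192, 0.03], 'tool_rot': [-3.14, 0.041, -2.97], 'contact_force': [-0.006, -1.947, 5.284], 'opening': 0.025, 'grip_force': 29.952}
time: 20.25
tool_pos: [0.5292, 0.1916, 0.0297]
tool_rot: [-3.139, 0.041, -2.97]
contact_force: [-2.4, -5.5, 12.5]
opening: 0.025
grip_force: 30.0
{'time': 20.25, 'qpos': [0.213, 0.64, 1.691, -0.006, 0.769, -1.525], 'tool_pos': [0.529, 0.192, 0.03], 'tool_rot': [-3.139, 0.041, -2.97], 'contact_force': [-2.404, -5.549, 12.519], 'opening': 0.025, 'grip_force': 29.954}
```

```bash
python3 -m handwheel '[0,0,0.5,0,0.4, 0,0,0,0,0.5, 0,0,0,0,0.5, 0,0,0,0,0.5]';python3 -c "
from h import *;st()"; python3 -m handwheel '[0,0,20,0,0.5, 0,0,40,0,0.5, 0,0,50,0,0.5, 0,0,50,0,0.5, -30,0,40,0,0.5, -30,0,20,0,0.5, -30,0,0,0,0.5, 0,0,0,0,0.5]';python3 - <<'E'
from h import *
rm(); im,d,c=shot('wrist'); cv2.imwrite('pics/w4.png',im); np.save('pics/w4.npy',d)
a=cv2.resize(im[60:400,180:520],None,fx=1.75,fy=1.75,interpolation=cv2.INTER_CUBIC);cv2.imwrite('pics/w4c.png',a)
E
```

```text
time: 20.65
tool_pos: [0.528, 0.1924, 0.028]
tool_rot: [-3.14, 0.038, -2.97]
contact_force: [0.2, 0.3, 0.5]
opening: 0.0453
grip_force: 0.0
{'time': 20.65, 'qpos': [0.215, 0.643, 1.692, -0.004, 0.769, -1.525], 'tool_pos': [0.528, 0.192, 0.028], 'tool_rot': [-3.14, 0.038, -2.97], 'contact_force': [0.227, 0.309, 0.453], 'opening': 0.045, 'grip_force': 0.0}
time: 21.45
tool_pos: [0.4352, 0.1925, 0.249]
tool_rot: [-3.141, 0.038, -2.969]
contact_force: [-1.0, 0.1, -1.2]
opening: 0.0458
grip_force: 0.0
{'time': 21.45, 'qpos': [0.258, 0.224, 1.666, -0.004, 1.213, -1.484], 'tool_pos': [0.435, 0.193, 0.249], 'tool_rot': [-3.141, 0.038, -2.969], 'contact_force': [-1.005, 0.069, -1.241], 'opening': 0.046, 'grip_force': 0.0}
[[-0.984, -0.172, 0.038], [-0.172, 0.985, 0.006], [-0.038, -0.001, -0.999]]
```

View pics/w4c.png

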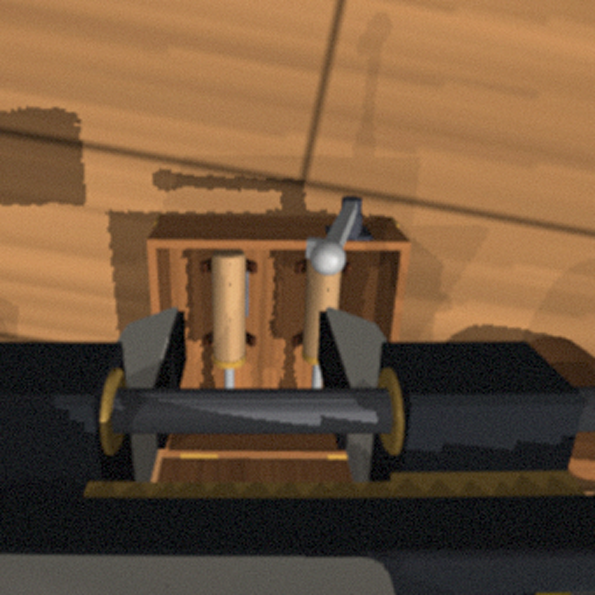

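The gouge lies in both cradles of the right berth, butt (229,257) to ferrule (229,362) in the crop, parallel to gouge2. Next I'll go over the lid with closed fingers.

```bash
python3 -m handwheel '[10,0,32,0,0, 10,0,32,0,0, 42,13,0,0,0, 42,13,0,0,0, 42,13,0,0,0, 42,13,0,0,0, 42,13,0,0,0, 43,12,0,0,0]';python3 -c "
from h import *
rm(); im,d,c=shot('scene'); cv2.imwrite('pics/s2.png',im)"
```

```text
time: 22.3
tool_pos: [0.7102, 0.2688, 0.3106]
tool_rot: [-3.14, 0.038, -2.97]
contact_force: [1.6, -0.3, 0.4]
opening: 0.0003
grip_force: 0.0
{'time': 22.3, 'qpos': [0.263, 0.802, 0.543, -0.005, 1.759, -1.48], 'tool_pos': [0.71, 0.269, 0.311], 'tool_rot': [-3.14, 0.038, -2.97], 'contact_force': [1.601, -0.33, 0.403], 'opening': 0.0, 'grip_force': 0.0}
[[-0.985, -0.171, 0.037], [-0.171, 0.985, 0.005], [-0.038, -0.001, -0.999]]
```

```bash
python3 -m handwheel '[0,0,-41,0,0, 0,0,-41,0,0, 0,0,0,0,0, -16,-3,0,0,0, -16,-3,0,0,0, -16,-3,0,0,0, -10,-2,-1,0,0, -10,-2,-2,0,0]';python3 -c "
from h import *;st()"; python3 -m handwheel '[-10,-1.5,-1.5,0,0, -10,-1.5,-1.5,0,0, -9,-1.5,-3,0,0, -9,-1.5,-3.5,0,0, -9,-1.5,-3.5,0,0, -9,-1.5,-4,0,0, -8,-1.5,-5,0,0, -8,-1.5,-6,0,0]'; python3 -c "
from h import *;st()"
```

```text
time: 23.15
tool_pos: [0.6418, 0.2558, 0.2313]
tool_rot: [-3.141, 0.046, -2.97]
contact_force: [2.1, 0.6, 2.2]
opening: 0.0003
grip_force: 1.5
{'time': 23.15, 'qpos': [0.271, 0.64, 1.057, -0.005, 1.399, -1.471], 'tool_pos': [0.642, 0.256, 0.231], 'tool_rot': [-3.141, 0.046, -2.97], 'contact_force': [2.052, 0.641, 2.179], 'opening': 0.0, 'grip_force': 1.513}
time: 23.95
tool_pos: [0.57, 0.2438, 0.2028]
tool_rot: [-3.141, 0.045, -2.97]
contact_force: [0.2, 0.4, 1.5]
opening: 0.0005
grip_force: 1.1
{'time': 23.95, 'qpos': [0.283, 0.522, 1.345, -0.006, 1.23, -1.457], 'tool_pos': [0.57, 0.244, 0.203], 'tool_rot': [-3.141, 0.045, -2.97], 'contact_force': [0.204, 0.447, 1.546], 'opening': 0.0, 'grip_force': 1.115}
```

```bash
python3 -m handwheel '[-9,-1.5,-11,0,0, -9,-1.5,-11,0,0, -9,-1.5,-12,0,0, -7,-1,-13,0,0, -4,-0.5,-14,0,0, -3,-0.5,-14,0,0, -3,-0.5,-14,0,0, 0,0,-14,0,0]'; python3 -c "
from h import *;st()"; python3 -m handwheel '[0,0,-10,0,0, 0,0,-5,0,0, 0,0,0,0,0]'; python3 -c "
from h import *;st()"
```

```text
time: 24.75
tool_pos: [0.5259, 0.2369, 0.0984]
tool_rot: [-3.141, 0.042, -2.97]
contact_force: [-0.6, -1.0, 2.6]
opening: 0.0003
grip_force: 0.9
{'time': 24.75, 'qpos': [0.294, 0.561, 1.598, -0.007, 0.941, -1.445], 'tool_pos': [0.526, 0.237, 0.098], 'tool_rot': [-3.141, 0.042, -2.97], 'contact_force': [-0.63, -0.981, 2.591], 'opening': 0.0, 'grip_force': 0.927}
time: 25.05
tool_pos: [0.5254, 0.2368, 0.0842]
tool_rot: [-3.141, 0.041, -2.97]
contact_force: [-4.4, -1.8, 14.1]
opening: 0.0007
grip_force: 6.9
{'time': 25.05, 'qpos': [0.294, 0.579, 1.612, -0.008, 0.91, -1.444], 'tool_pos': [0.525, 0.237, 0.084], 'tool_rot': [-3.141, 0.041, -2.97], 'contact_force': [-4.443, -1.842, 14.076], 'opening': 0.001, 'grip_force': 6.869}
```

```bash
python3 -m handwheel '[0,0,50,0,0, 0,0,50,0,0, 0,0,50,0,0, 0,0,50,0,0, -25,10,15,0,0, -25,10,0,0,0, -26,10,0,0,0, -26,10,0,0,0]'; python3 - <<'E'
from h import *
st()
for n in('scene','top'):
    im,d,c=shot(n); cv2.imwrite(f'pics/{n}3.png',im); np.save(f'pics/{n}3.npy',d)
    # lid top height and knob by depth
    pts=[dep(c,u,v,d[v,u]) for v in range(400) for u in range(640) if d[v,u]>0]; uv=np.array([(u,v) for v in range(400) for u in range(640) if d[v,u]>0]); P=np.array(pts)
    a=np.radians(9.8); q=(P[:,:2]-[.552,.233])@np.array([[np.cos(a),-np.sin(a)],[np.sin(a),np.cos(a)]])
    m=(abs(q[:,0])<.08)&(abs(q[:,1])<.08)&(P[:,2]<.12); print(n,'lid z pct',np.percentile(P[m,2],[5,50,95]).round(4) if m.any() else None, m.sum())
    m=(abs(q[:,0]+.116)<.02)&(abs(q[:,1])<.08)&(P[:,2]>.06)&(P[:,2]<.18)
    for i in np.where(m)[0]: print(uv[i],q[i].round(3),P[i,2].round(3))
E
```

```text
time: 25.85
tool_pos: [0.4217, 0.2768, 0.2978]
tool_rot: [-3.141, 0.041, -2.97]
contact_force: [-0.1, 0.4, -0.3]
opening: 0.0004
grip_force: 0.0
{'time': 25.85, 'qpos': [0.436, 0.243, 1.505, -0.012, 1.355, -1.304], 'tool_pos': [0.422, 0.277, 0.298], 'tool_rot': [-3.141, 0.041, -2.97], 'contact_force': [-0.089, 0.449, -0.302], 'opening': 0.0, 'grip_force': 0.0}
scene lid z pct [0.0653 0.0689 0.0723] 1902
[398 245] [-0.116  0.016] 0.153
[399 245] [-0.117  0.019] 0.154
[400 245] [-0.12   0.021] 0.154
[401 245] [-0.122  0.023] 0.155
[397 246] [-0.112  0.016] 0.15
[398 246] [-0.112  0.02 ] 0.154
[399 246] [-0.113  0.023] 0.156
[400 246] [-0.12   0.021] 0.15
[401 246] [-0.12   0.026] 0.153
[397 247] [-0.112  0.017] 0.147
[398 247] [-0.11   0.022] 0.152
[399 247] [-0.11   0.026] 0.156
[400 247] [-0.113  0.028] 0.156
[401 247] [-0.119  0.027] 0.151
[402 247] [-0.124  0.027] 0.148
[397 248] [-0.109  0.019] 0.146
[398 248] [-0.108  0.024] 0.151
[399 248] [-0.111  0.026] 0.15
[400 248] [-0.112  0.029] 0.153
[401 248] [-0.118  0.028] 0.148
[396 249] [-0.113  0.013] 0.133
[397 249] [-0.113  0.017
[... 3397 characters left out ...]
220 222] [-0.113  0.014] 0.159
[221 222] [-0.114  0.011] 0.16
[222 222] [-0.112  0.011] 0.145
[223 222] [-0.111  0.01 ] 0.136
[218 223] [-0.115  0.02 ] 0.159
[219 223] [-0.116  0.017] 0.16
[220 223] [-0.116  0.015] 0.156
[221 223] [-0.115  0.013] 0.152
[222 223] [-0.115  0.01 ] 0.148
[223 223] [-0.114  0.01 ] 0.137
[218 224] [-0.118  0.02 ] 0.158
[219 224] [-0.118  0.018] 0.155
[220 224] [-0.118  0.016] 0.154
[221 224] [-0.119  0.013] 0.153
[222 224] [-0.117  0.012] 0.141
[223 224] [-0.117  0.01 ] 0.136
[218 225] [-0.12   0.022] 0.152
[219 225] [-0.121  0.019] 0.155
[220 225] [-0.121  0.017] 0.149
[221 225] [-0.121  0.014] 0.148
[219 226] [-0.119  0.027] 0.116
[219 227] [-0.118  0.034] 0.086
```

```bash
python3 -m handwheel '[0,0,-40,0,0, 0,0,-40,0,0, 0,0,-40,0,0, 0,0,-36,0,0, 0,0,0,0,0]'; python3 -m handwheel '[1.4,-8,0,0,0, 1.4,-8,0,0,0, 1.4,-8.4,-3,0,0, 1.4,-8.4,-3,0,0, 1.4,-8.4,-6,0,0, 1.4,-8.4,-6,0,0, 0,0,0,0,0]';python3 -c "
from h import *;st()"
```

```text
time: 26.45
tool_pos: [0.4207, 0.2752, 0.1369]
tool_rot: [-3.138, 0.031, -2.97]
contact_force: [-0.3, -0.4, -0.4]
opening: 0.0003
grip_force: 0.0
time: 27.15
tool_pos: [0.43, 0.2255, 0.1214]
tool_rot: [-3.14, 0.036, -2.971]
contact_force: [-0.6, 0.0, -0.3]
opening: 0.0004
grip_force: 0.0
{'time': 27.15, 'qpos': [0.33, 0.392, 1.823, -0.01, 0.89, -1.406], 'tool_pos': [0.43, 0.225, 0.121], 'tool_rot': [-3.14, 0.036, -2.971], 'contact_force': [-0.558, 0.027, -0.277], 'opening': 0.0, 'grip_force': 0.0}
```

```bash
python3 -m handwheel '[1.1,-6.7,-8,0,0, 1.1,-6.7,-8,0,0, 0.8,-4.5,-9.5,0,0, 0.8,-4.5,-9.5,0,0, 0.3,-2,-9,0,0, 0,0,-5,0,0, 0,0,0,0,0]';python3 -c "
from h import *;st()"; python3 -m handwheel '[0,0,-4,0,0, 0,0,0,0,0]';python3 -c "
from h import *;st()"
```

```text
time: 27.85
tool_pos: [0.4339, 0.2023, 0.0724]
tool_rot: [-3.14, 0.036, -2.97]
contact_force: [0.8, 0.1, 0.3]
opening: 0.0003
grip_force: 0.0
{'time': 27.85, 'qpos': [0.279, 0.46, 1.891, -0.008, 0.754, -1.458], 'tool_pos': [0.434, 0.202, 0.072], 'tool_rot': [-3.14, 0.036, -2.97], 'contact_force': [0.819, 0.147, 0.345], 'opening': 0.0, 'grip_force': 0.0}
time: 28.05
tool_pos: [0.4344, 0.2026, 0.0692]
tool_rot: [-3.14, 0.038, -2.97]
contact_force: [0.6, 0.9, -0.6]
opening: 0.0003
grip_force: 0.0
{'time': 28.05, 'qpos': [0.28, 0.466, 1.894, -0.008, 0.744, -1.457], 'tool_pos': [0.434, 0.203, 0.069], 'tool_rot': [-3.14, 0.038, -2.97], 'contact_force': [0.563, 0.94, -0.575], 'opening': 0.0, 'grip_force': 0.0}
```

```bash
python3 -m handwheel '[0,0,-2,0,0, 0,0,0,0,0]';python3 -c "
from h import *;st()"; python3 -m handwheel '[0,0,-2,0,0, 0,0,0,0,0]';python3 -c "
from h import *;st()"
```

```text
time: 28.25
tool_pos: [0.4347, 0.2026, 0.068]
tool_rot: [-3.14, 0.039, -2.97]
contact_force: [-0.9, -0.3, 5.7]
opening: 0.0006
grip_force: 2.9
{'time': 28.25, 'qpos': [0.28, 0.468, 1.895, -0.008, 0.74, -1.457], 'tool_pos': [0.435, 0.203, 0.068], 'tool_rot': [-3.14, 0.039, -2.97], 'contact_force': [-0.948, -0.316, 5.732], 'opening': 0.001, 'grip_force': 2.857}
time: 28.45
tool_pos: [0.4348, 0.2026, 0.0675]
tool_rot: [-3.14, 0.04, -2.969]
contact_force: [-6.9, -2.1, 22.1]
opening: 0.0004
grip_force: 11.2
{'time': 28.45, 'qpos': [0.28, 0.469, 1.896, -0.008, 0.737, -1.457], 'tool_pos': [0.435, 0.203, 0.067], 'tool_rot': [-3.14, 0.04, -2.969], 'contact_force': [-6.9, -2.143, 22.135], 'opening': 0.0, 'grip_force': 11.188}
```

Firm stop at the stud, with the tip at 53.5 mm and the hook fully down. Now I'll back off and verify.

```bash
python3 -m handwheel '[0,0,10,0,0, 0,0,40,0,0, 0,0,50,0,0, 0,0,50,0,0, 0,0,50,0,0, -20,0,50,0,0, 0,-20,20,0,0, 0,0,0,0,0]'; python3 - <<'E'
from h import *
st(); out=[]
for n in('scene','top'):
    im,d,c=shot(n); v,u=np.where(d>0); 
    P=np.array([dep(c,a,b,d[b,a]) for a,b in zip(u,v)]); a=np.radians(9.8)
    q=(P[:,:2]-[.552,.233])@np.array([[np.cos(a),-np.sin(a)],[np.sin(a),np.cos(a)]])
    m=(abs(q[:,0])<.08)&(abs(q[:,1])<.08)&(P[:,2]<.12); print(n,'lid',np.percentile(P[m,2],[5,50,95]).round(4))
    m=(abs(q[:,0]+.116)<.013)&(q[:,1]<.06)&(q[:,1]>-.07)&(P[:,2]>.035)&(P[:,2]<.2)
    for lo in np.arange(-.065,.06,.015):
        k=m&(q[:,1]>=lo)&(q[:,1]<lo+.015)
        if k.any(): print(lo.round(3),k.sum(),P[k,2].max().round(3),np.median(P[k,2]).round(3))
    out.append(cv2.resize(im[210:330,300:440] if n=='scene' else im[120:240,170:310],(400,343),interpolation=cv2.INTER_CUBIC))
    out.append(cv2.resize(im[140:240,230:370] if n=='scene' else im[120:240,280:420],(400,250)))
cv2.imwrite('pics/fin.png',np.vstack([np.hstack(out[0::2]),np.hstack(out[1::2])]))
E
```

```text
time: 29.25
tool_pos: [0.4167, 0.1818, 0.3354]
tool_rot: [-3.14, 0.046, -2.97]
contact_force: [-0.8, -0.1, 0.1]
opening: 0.0002
grip_force: 0.0
{'time': 29.25, 'qpos': [0.246, 0.123, 1.553, -0.005, 1.42, -1.496], 'tool_pos': [0.417, 0.182, 0.335], 'tool_rot': [-3.14, 0.046, -2.97], 'contact_force': [-0.782, -0.092, 0.115], 'opening': 0.0, 'grip_force': 0.0}
scene lid [0.0651 0.0689 0.0725]
-0.065 5 0.061 0.054
-0.05 14 0.062 0.054
-0.035 13 0.056 0.051
-0.02 16 0.057 0.053
-0.005 15 0.057 0.051
0.01 15 0.056 0.052
0.025 16 0.056 0.052
0.04 17 0.057 0.055
0.055 6 0.056 0.053
top lid [0.067  0.0715 0.0762]
```

View pics/fin.png

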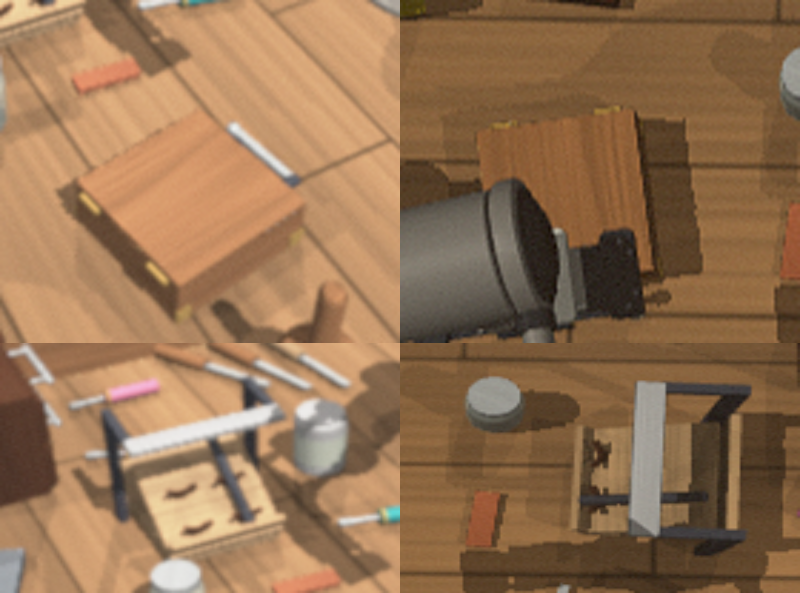

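The lid is flat and shut, and the hook lies level across the front (scene crop (230,125) to (295,180)). The file, slip, jar and the rest are unmoved, so I'm handing in.

```bash
python3 -c "
from cell import robot
print(robot.hand_in())"
```

```text
the job is handed in; nothing more can be done
None
```

The job is handed in at about 29 s: the gouge lies in the right-hand berth alongside the other one, the lid is shut, the hook is fully down on the stud, and the file, slip and jar are where they were; I didn't check the mallet and can in the last pictures.

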